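Hold a bevelled block in the corner of a drilling jig

TASK

Push the bevelled aluminium block along the bed of the drilling jig until it lies square in the corner, its straight back flush against the long fence and its end against the stop block. Then hold it there with one firm diagonal push of the fingers, down and towards the fence at once (the bevel offers a good face for it), so that it is pressed firmly against the bed and the fence ready for drilling, and finish while still holding that push. Leave the other things on the bench where they are.

Things in the scene. Friction and masses are not known exactly. Their poses are not given: they have to be found in the camera images.
- jig: the drilling jig, fixed to the bench: a dark steel base plate 210 (x) x 340 (y) x 8 mm. Origin: centre of its underside, on the bench. x points from the open front (robot side) towards the fence, y along the fence towards the stop block, z up. All positions given for bed and fence are in this frame
- bed: dark steel bed of the jig, 170 (x) x 320 (y) x 10 mm, centred on the base plate; its top is 18 mm above the bench, smooth and oiled (friction with the block about 0.25, as at fence and stop). Origin: centre of its underside; axes as the jig's
- fence: bright steel fence bar along the far edge of the bed, 20 (x) x 320 (y) mm, standing 28 mm above the bed. Origin: centre of its underside, at jig x = +65 mm, so the face that the block is pushed against is at jig x = +55 mm. Fixed; axes as the jig's
- stop: bright steel stop block with a round dark screw head on top, fixed on the bed against the fence at a place that differs each time; 50 (x) x 30 (y) x 30 mm high without the screw head (5 mm more). Origin: centre of its underside, on the bed's top; axes as the jig's. The face that the block comes up against is at its y = -15 mm
- block: the workpiece, loose on the bed: aluminium block 50 (x) x 110 (y) x 40 mm high, 0.36-0.54 kg, with a 45-degree bevel along its front top edge from (x -25, z 20) to (x -5, z 40) mm; the upright front below it is 20 mm high. Origin: centre of its underside; x points from bevelled front to plain back, z up. Starts askew by up to 19 degrees, bevel towards the robot, clear of fence and stop
- bearing: bystander, leave alone: small steel ball-bearing ring, 36 mm across, 14 mm high, lying on the bed's front left part. Origin: centre of its underside
- flat_bar: bystander, leave alone: plain flat steel bar end 90 x 30 x 10 mm lying on the bench to the right of the jig. Origin: centre of its underside
- wrench: bystander, leave alone: steel spanner lying on the bench between robot and jig. Origin: near its middle, lying along its x
- mug: bystander, leave alone: yellow mug, 80 mm across, 90 mm high, standing on the bench to the left. Origin: centre of its underside
- spray_can: bystander, leave alone: spray can, 56 mm across, 170 mm high, standing at the back right. Origin: centre of its underside
- screwdriver: bystander, leave alone: screwdriver lying on the bench at the right. Origin: near its middle, lying along its x
- tape_roll: bystander, leave alone: roll of blue tape, 90 mm across, 25 mm high, lying at the back left. Origin: centre of its underside

How it is judged:
By the outcome, as a careful person would: the job done as asked, in the order asked, and still so for the second after the job is handed in, while the arm keeps its last pose, push and grip.
It also fails if it takes over 56 s, if anything falls off the work surface, if the arm or the gripper's body presses on something with over 40 N, if the wrist force passes 120 N, or if a joint passes its speed limit or range.

ROBOT

A 6-joint arm with a two-finger parallel gripper is mounted at the origin on the work surface. World frame = base frame: x ahead of the robot, y to its left, z up, the work surface at z = 0. Lengths are in m, angles in rad, forces in N, time in s.
With the tool pointing down it reaches from about 0.35 to 0.975 m from the base axis. Payload 7.1 kg.
Tool frame: the origin (TCP) lies midway between the tips of the shut fingers; the grasp point (between the pads) lies 19 mm behind it; z points along the fingers, x is the direction in which the jaws open and shut, and the axes are right-handed (so a half turn about z gives the same grasp; the last joint's range is limited). The gripper opens to 88 mm and grips with 3 to 60 N. Pads are 20 mm wide; open, the fingers measure 115 mm over their backs; the gripper's body (75 mm by 178 mm) begins 61 mm behind the grasp point.
Start: joints at [-1.2, 0.423, 1.63, -0, 1.089, -0.019], TCP at [0.238, -0.578, 0.223] pointing down, gripper open.
Joint ranges: [-3, 3], [-0.9, 2.11], [0.09, 2.58], [-1.31, 4.45], [0.11, 2.69], [-2.54, 2.54]. Speed limits (rad/s): [2.39, 2.39, 3.01, 3.14, 3.14, 3.14].

INTERFACE

Orientations are given as a unit quaternion [w, x, y, z].
In Python, from station import move_pose, movel, movej, command_gripper, wait, inverse_kinematics, read_camera, camera_info, MotionError, job_done, get_time, get_joint_pos, get_qvel, get_effort, get_tcp_pos, get_ee_rot, get_ft_force, get_ft_torque, get_grip_width gives the robot as it stands. Calls block until the motion is done:
- move_pose(position, orientation): joint-space move of the TCP to a pose.
- movel(position, frame=None, v=0.15, until_force=None): straight line of the TCP; frame=None keeps the orientation; v is the mean speed in m/s. With until_force (N) it stops when the force on the tool has changed by that much, and returns True; else False.
- movej(angles): joint-space move.
- command_gripper(opening): opening from 0.0 (shut) to 1.0 (fully open); the grip force is fixed at half the most; returns when the fingers have stopped.
- wait(seconds).
- inverse_kinematics(position, orientation): joint angles nearest the present ones, or None.
- read_camera(name): name is "scene" or "top" or "wrist"; returns the picture (420x560x3 uint8, red, green, blue); there is no depth.
- camera_info(name): a dict with "intrinsics" (3x3 intrinsics, pixels), "T" (4x4, takes a point from camera to world coordinates); the wrist camera has in their place "tool_from_camera" (4x4, takes a point from camera to tool coordinates, whose origin is the TCP and whose axes are the tool frame's). Camera axes: x right, y up, looking along -z (the intrinsics and any distortion apply to the point x, -y, -z); pixel columns grow to the right and rows downward; lengths in m; the calibration is good to about 2 mm. A picture is of the moment at which its call begins: read the wrist's pose just before it. camera_info takes no time and is no camera call.
A pose or a line that the arm cannot do raises MotionError and nothing moves.
- job_done(): hands the job in, once; it reports no verdict.
Readings, each from a call of its own:
- get_time(): time.
- get_joint_pos(): joint angles.
- get_qvel(): joint speeds.
- get_effort(): joint torques, N m.
- get_tcp_pos(): TCP position.
- get_ee_rot(): TCP orientation.
- get_ft_force(): force on the tool from outside, world axes, zero at the start.
- get_ft_torque(): the same for the moment, N m.
- get_grip_width(): opening from 0.0 (shut) to 1.0 (fully open).
Only numpy, scipy, OpenCV 4.12 (cv2) and the standard library are available. Lean on these libraries where they do the work, as an engineer would, in place of code of your own. Each camera call takes 0.05 s, during which the arm holds its last target. There are 200 camera calls.

## Working session

There is one attempt and no reset: what is moved stays moved. The work goes in short steps, each a Python script; the robot and the scene stay as the last script left them, time stands still between calls to the robot, and variables do not carry over. Pictures are saved under pics/ and viewed, about 8 in all and at most 12, crops included, and the job is handed in when it is done.

```bash
mkdir -p pics; ls; python3 - <<'E'
from station import *
import cv2, numpy as np
np.set_printoptions(precision=4,suppress=True)
for n in ["scene","top"]:
    im=read_camera(n); cv2.imwrite(f"pics/{n}0.png",im[:,:,::-1]); c=camera_info(n); print(n,c)
print(camera_info("wrist"),get_time(),get_ee_rot(),get_tcp_pos())
E
```

```text
pics
scene {'intrinsics': array([[382.3511,   0.    , 276.6085],
       [  0.    , 382.3511, 213.435 ],
       [  0.    ,   0.    ,   1.    ]]), 'T': array([[-0.8315, -0.4384,  0.3412,  0.9131],
       [ 0.5555, -0.6484,  0.5205,  0.5263],
       [-0.0069,  0.6224,  0.7827,  0.8416],
       [ 0.    ,  0.    ,  0.    ,  1.    ]])}
top {'intrinsics': array([[483.7037,   0.    , 275.8487],
       [  0.    , 483.7037, 211.1638],
       [  0.    ,   0.    ,   1.    ]]), 'T': array([[-0.0251,  0.9975, -0.066 ,  0.4654],
       [-0.9997, -0.0252, -0.0008,  0.0166],
       [-0.0025,  0.066 ,  0.9978,  1.435 ],
       [ 0.    ,  0.    ,  0.    ,  1.    ]])}
{'intrinsics': array([[315.1806,   0.    , 274.3126],
       [  0.    , 315.1806, 205.1858],
       [  0.    ,   0.    ,   1.    ]]), 'tool_from_camera': array([[ 1.    , -0.0009, -0.    ,  0.    ],
       [-0.0009, -0.9594, -0.282 , -0.0771],
       [ 0.0002,  0.282 , -0.9594, -0.1622],
       [ 0.    ,  0.    ,  0.    ,  1.    ]])} 0.1 [-0.0004  0.8307 -0.5568 -0.0005] [ 0.2374 -0.5777  0.222 ]
```

View pics/top0.png

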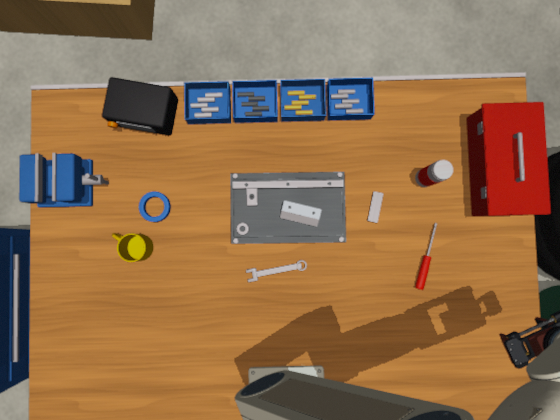

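View pics/scene0.png

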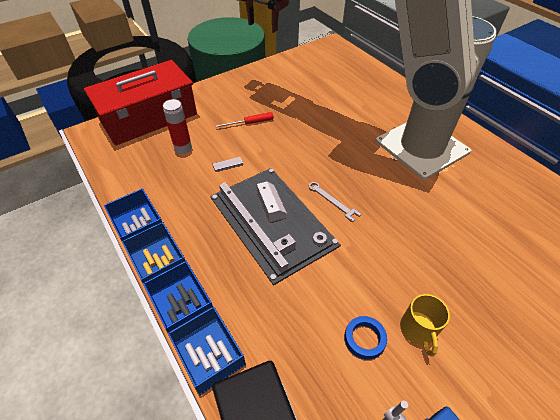

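The top view shows the jig centred near px (288,208), with the stop at (252,196), the block at (301,213), the bearing at (243,229) and the wrench in front. The block has to go left (+y) and up (+x). Next is a close wrist view.

```bash
cat > h.py <<'E'
from station import *
import cv2, numpy as np
from scipy.spatial.transform import Rotation as R
np.set_printoptions(precision=4,suppress=True)
def quat(tilt=0,yaw=0):
    # tool x = +y world (yawed), z down, tilted by `tilt` so z leans to +x
    M=np.array([[0,1,0],[1,0,0],[0,0,-1.]]).T
    return np.roll((R.from_euler('z',yaw)*R.from_euler('y',-tilt)*R.from_matrix(M)).as_quat(),1)
def wristT():
    T=np.eye(4); q=get_ee_rot(); T[:3,:3]=R.from_quat(np.roll(q,-1)).as_matrix(); T[:3,3]=get_tcp_pos()
    return T@camera_info("wrist")["tool_from_camera"]
def ray(px,K,T,z):
    p=np.atleast_2d(px).astype(float)
    d=np.c_[(p[:,0]-K[0,2])/K[0,0],-(p[:,1]-K[1,2])/K[1,1],-np.ones(len(p))]@T[:3,:3].T
    o=T[:3,3]; return o+d*((z-o[2])/d[:,2])[:,None]
def snap(name):
    T=wristT(); im=read_camera("wrist"); cv2.imwrite(f"pics/{name}.png",im[:,:,::-1]); np.save(f"pics/{name}.npy",T); return im,T
E
python3 - <<'E'
from h import *
c=camera_info("top")
P=ray([[231,173],[345,172],[346,243],[231,244],[288.5,208.5]],c["intrinsics"],c["T"],0.008); print(P)
ctr=P[4]
move_pose([ctr[0]-0.05,ctr[1],0.24],quat())
snap("w1"); print(get_time(),get_tcp_pos())
E
```

```text
[[ 0.6769  0.1482  0.008 ]
 [ 0.6712 -0.1906  0.008 ]
 [ 0.4608 -0.1862  0.008 ]
 [ 0.4663  0.1522  0.008 ]
 [ 0.5668 -0.0198  0.008 ]]
2.3833 [ 0.5169 -0.0205  0.24  ]
```

View pics/w1.png

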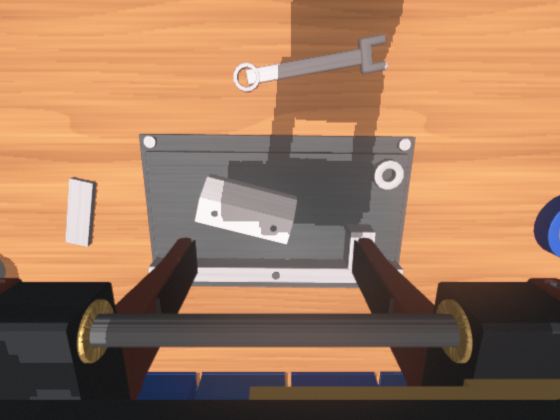

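The wrist view shows the jig from (140,135) to (413,285) and the block with its bevel towards the robot, at about (196–297, 178–243). The fence lies along row ~272, the stop's near face is at column ~350, and the bearing is at (389,175). I'll enlarge it for corner pixels.

```bash
python3 - <<'E'
import cv2
im=cv2.imread("pics/w1.png")[125:295,135:420]
cv2.imwrite("pics/w1c.png",cv2.resize(im,None,fx=2.8,fy=2.8,interpolation=cv2.INTER_CUBIC))
E
```

```text
(no output)
```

View pics/w1c.png

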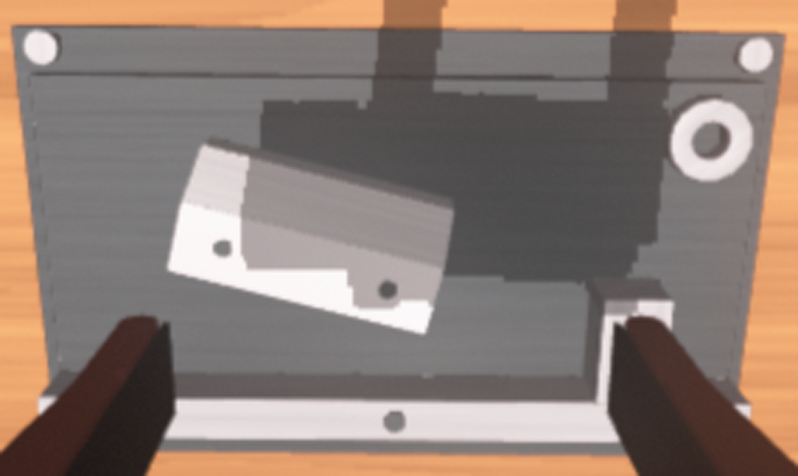

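```bash
python3 - <<'E'
from h import *
T=np.load("pics/w1.npy"); K=camera_info("wrist")["intrinsics"]
f=lambda pts,z: ray(np.array(pts)/2.8+[135,125],K,T,z)[:,:2]
for n,pts,z in [("back",[(168,270),(427,333)],.058),("ridge",[(181,204),(440,270)],.058),("bevelfront",[(205,143),(453,208)],.038),
 ("fence",[(180,399),(590,402)],.046),("stop",[(605,311),(598,401)],.048),("stopfront",[(603,300),(672,300)],.048),("jigfront",[(12,26),(784,34)],.008),("bearing",[(711,140)],.032),("screws",[(40,47),(756,54)],.012)]:
    P=f(pts,z); d=P[-1]-P[0]; print(n,P.tolist(),np.linalg.norm(d),np.degrees(np.arctan2(d[0],d[1])) if len(P)>1 else '')
E
```

```text
back [[0.5599121112401385, -0.11210093970388757], [0.5881115536208928, -0.004861503997399336]] 0.11088509873392145 14.732838397579643
ridge [[0.5317046839561356, -0.10483113517296572], [0.5599787758971824, 0.00018664014650932384]] 0.10875733266379103 15.06852657145155
bevelfront [[0.510651757914731, -0.0978992637532722], [0.5389339302495693, 0.006513495379514372]] 0.10817534627491975 15.15596818889177
fence [[0.6251411687017749, -0.11430616300480409], [0.6267446125689748, 0.0689718031441119]] 0.18328498003905955 0.5012507744281957
stop [[0.5822393441237144, 0.07217078994634477], [0.6251995070149109, 0.07199555926695404]] 0.0429605202648797 90.23370308711786
stopfront [[0.5771696415390817, 0.07096564972127464], [0.5771875562166864, 0.10058624861190053]] 0.029620604308066057 0.034652752860409176
jigfront [[0.4646675934228687, -0.1854433124841875], [0.4682647373250311, 0.1521094068640745]] 0.3375718853572664 0.6105516290387598
bearing [[0.5106565363406019, 0.11610516568485668]] 0.0 
screws [[0.4733448944396795, -0.17267505200362002], [0.47651098823636373, 0.1392199497529971]] 0.31191107109349225 0.5815982317222322
```

Geometry is consistent: jig yaw −0.55°, fence face x≈0.6255, stop face y≈0.0715, and the block 15° askew at (0.549,−0.052). First push is towards the fence with two fingertips on the low front face.

```bash
python3 - <<'E'
from h import *
q=quat(0,-0.0096)
command_gripper(0.7)
move_pose([.482,-.05,.12],q)
movel([.482,-.05,.026],v=.15)
print(get_tcp_pos(),get_ft_force(),get_time())
hit=movel([.580,-.05,.026],v=.04,until_force=15)
print(hit,get_tcp_pos(),get_ft_force(),get_ft_torque(),get_time())
p=get_tcp_pos()
movel([p[0]-.03,p[1],.026]); movel([p[0]-.03,p[1],.15],v=.25)
command_gripper(0)
move_pose([.55,-.06,.24],q)
snap("w2"); print(get_time())
E
```

```text
[ 0.4831 -0.05    0.027 ] [ 0.6654 -0.4092 -0.342 ] 4.3417
True [ 0.5637 -0.0497  0.025 ] [-0.8318 -0.1837 -0.2603] [ 0.1114 -0.1446 -0.0228] 6.2167
8.7333
```

View pics/w2.png

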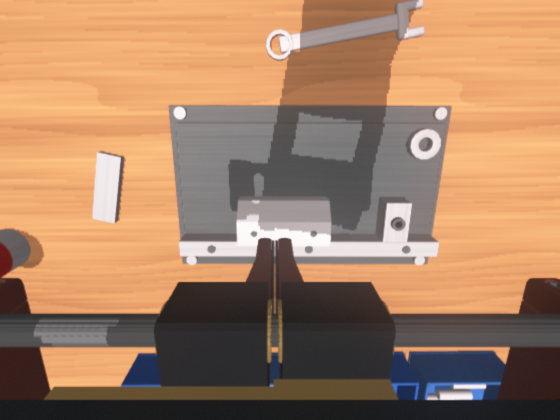

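The block (237–330, 198–245) now lies square against the fence, and the stop's near face is at column 385. Next is the end push along the fence.

```bash
python3 - <<'E'
from h import *
T=np.load("pics/w2.npy"); K=camera_info("wrist")["intrinsics"]
P=ray([[237.5,235],[330.5,235]],K,T,.058); S=ray([[385.5,225]],K,T,.048); print(P,S)
q=quat(0,-0.0096); ye=P[0,1]; xf=.599
y0=ye-.0135-.03
move_pose([xf-.001,y0,.12],q); movel([xf-.001,y0,.033])
print(get_tcp_pos(),get_ft_force())
g=-.052+.02
hit=movel([xf+.0096*(g-y0),g,.033],v=.05,until_force=12)
print(hit,get_tcp_pos(),get_ft_force(),get_time())
p=get_tcp_pos()
movel([p[0],p[1]-.02,.033]); movel([p[0],p[1]-.02,.15],v=.25)
command_gripper(0.6)
# second square push against the fence at the final place
move_pose([.53,.0165,.13],q); movel([.53,.0165,.028])
hit=movel([.580,.0165,.028],v=.03,until_force=15)
print(hit,get_tcp_pos(),get_time())
p=get_tcp_pos()
movel([p[0]-.03,p[1],.028]); movel([p[0]-.03,p[1],.12],v=.25)
for t in (45,40):
    print(t,inverse_kinematics([.583,.0165,.048],quat(np.radians(t),-.0096)),get_joint_pos())
move_pose([.50,.0165,.24],q); snap("w3")
c=read_camera("top"); cv2.imwrite("pics/t3.png",c[:,:,::-1])
print(get_time())
im=cv2.imread("pics/w3.png")[110:300,130:430]
cv2.imwrite("pics/w3c.png",cv2.resize(im,None,fx=2.6,fy=2.6,interpolation=cv2.INTER_CUBIC))
E
```

```text
[[ 0.6109 -0.104   0.058 ]
 [ 0.6119  0.0053  0.058 ]] [[0.6037 0.0725 0.048 ]]
[ 0.5988 -0.1474  0.0341] [-0.2371 -0.0182  0.6423]
True [ 0.5996 -0.0486  0.0329] [-0.8894 -2.9682  2.1763] 11.8833
True [0.5645 0.0165 0.0269] 16.2583
45 [0.0184 0.6589 2.2843 3.1773 0.5871 1.5608] [ 0.0085  0.4422  1.8914  0.0002  0.8151 -1.5524]
40 [0.017  0.6141 2.247  3.1837 0.4178 1.5527] [ 0.0085  0.4422  1.8914  0.0002  0.8151 -1.5524]
17.7917
```

View pics/w3c.png

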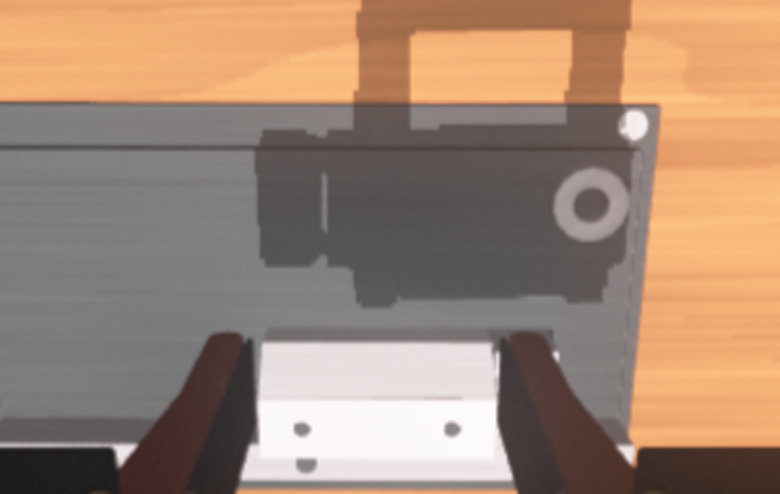

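The block is square at the fence in the left part of the view, but a finger hides the stop contact at crop (495,360). I'll look from the side.

```bash
python3 - <<'E'
from h import *
q=quat(0,-0.0096)
move_pose([.56,-.07,.20],q); im,T=snap("w4"); print(get_time())
im=cv2.imread("pics/w4.png")[140:260,270:470]
cv2.imwrite("pics/w4c.png",cv2.resize(im,None,fx=4,fy=4,interpolation=cv2.INTER_CUBIC))
E
```

```text
18.3667
```

View pics/w4c.png

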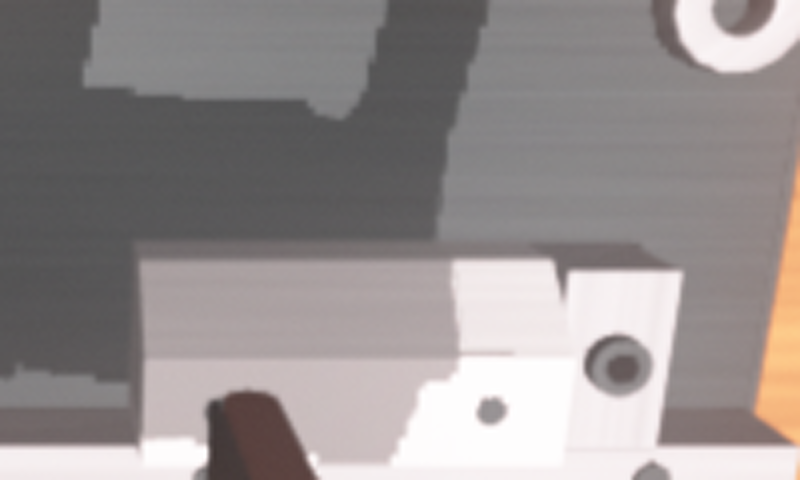

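The block's end meets the stop with no gap at crop (565,300–460), and its back is on the fence. Now the diagonal push onto the bevel, stepped up by force.

```bash
python3 - <<'E'
from h import *
q=quat(0,-0.0096); y=.0175
move_pose([.535,y,.0875],q); wait(.3)
f0=get_ft_force(); print("f0",f0)
u=np.array([1,0,-1])/2**.5
hit=movel([.590,y,.0325],v=.03,until_force=8)
p=get_tcp_pos(); print(hit,p,get_ft_force()-f0,get_time())
base=np.array(p); base[1]=y
for k in range(1,16):
    movel(base+u*.0015*k,v=.02); wait(.15)
    f=get_ft_force()-f0; print(k,get_tcp_pos(),f)
    if np.linalg.norm(f)>30 or get_time()>40: break
print(get_time(),get_ft_torque())
E
```

```text
f0 [-0.2378  0.5366 -0.4878]
True [0.5747 0.0175 0.0468] [-2.8166 -0.0651  7.3044] 21.0333
1 [0.5749 0.0175 0.0466] [-5.9352  0.0336 13.9864]
2 [0.5751 0.0175 0.0464] [-11.7917   0.3115  26.1024]
3 [0.5752 0.0175 0.0462] [-17.5792  -0.747   37.4119]
22.2333 [-0.0438  2.7896 -0.0844]
```

Contact is where predicted, but the force (17.6 N to the fence, 37 N down) leans too far down. I'll balance it towards the bevel normal.

```bash
python3 - <<'E'
from h import *
f0=np.array([-.238,.537,-.488])
t=np.array([.5747,.0175,.0468])+np.array([1,0,-1])/2**.5*.0045
for k in range(8):
    f=get_ft_force()-f0; print(get_tcp_pos(),f)
    ex,ez=30+f[0],30-f[2]
    if abs(ex)<2.5 and abs(ez)<2.5: break
    t=t+np.clip([ex/5500*.8,0,-ez/10700*.8],-.001,.001)
    movel(t,v=.02); wait(.2)
wait(.8); print(get_tcp_pos(),get_ft_force()-f0,get_qvel(),get_time())
c=read_camera("top"); im,T=snap("w5")
s=read_camera("scene")
a=cv2.resize(c[160:255,220:355],None,fx=4,fy=4,interpolation=cv2.INTER_CUBIC)
cv2.imwrite("pics/t5.png",a[:,:,::-1])
b=cv2.resize(s[160:290,200:350],None,fx=4,fy=4,interpolation=cv2.INTER_CUBIC)
cv2.imwrite("pics/s5.png",b[:,:,::-1])
E
```

```text
[0.5752 0.0175 0.0462] [-17.579   -0.7474  37.4121]
[0.5753 0.0175 0.0462] [-18.9582  -0.7331  36.5557]
[0.5753 0.0175 0.0463] [-20.2438   0.0972  33.9998]
[0.5754 0.0175 0.0463] [-22.1181  -0.3579  34.876 ]
[0.5754 0.0175 0.0463] [-24.763   -1.5879  35.0654]
[0.5755 0.0175 0.0464] [-25.1786  -0.5655  32.8434]
[0.5755 0.0175 0.0464] [-26.1234  -0.7307  33.7691]
[0.5755 0.0175 0.0464] [-27.1795  -0.8263  33.5127]
[0.5755 0.0175 0.0464] [-27.1851  -1.2457  31.8634] [-0.0001 -0.001  -0.001  -0.001   0.0006 -0.0019] 26.6333
```

View pics/s5.png

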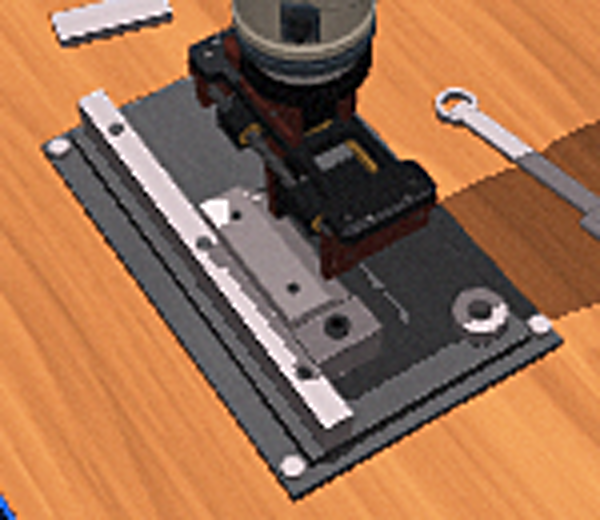

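View pics/w5.png

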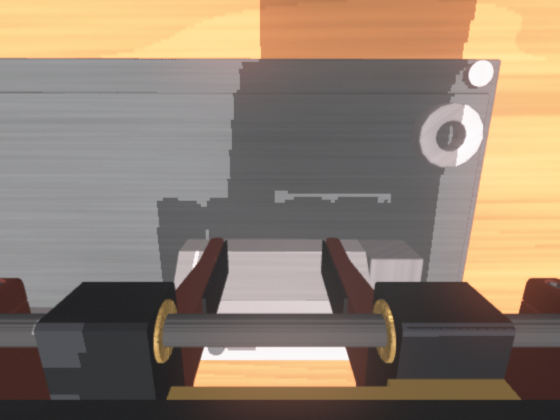

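The scene crop shows the block flush along the fence (205–320, 200–340) and against the stop at (300,310). The wrist view shows both fingertips on the bevel (215,245; 340,245), the block's end meeting the stop at column ~368, and the bearing undisturbed. The push is steady, so I'm handing in.

```bash
python3 - <<'E'
from h import *
print(get_tcp_pos(),get_ft_force(),get_time()); print(job_done())
E
```

```text
[0.5755 0.0175 0.0464] [-27.5823  -0.5115  30.9669] 26.7833
the job is handed in; nothing more can be done
None
```

I pushed the block square against the fence, slid it along until its end met the stop, then squared it once more. I handed the job in at 26.8 s with both fingertips still pressing the bevel diagonally.

- **Push:** the last reading was about 28 N towards the fence and 31 N down, steady and with the arm at rest. The first version leaned too far down (18 N and 37 N), so I balanced it before finishing.
- **Position:** the final scene and wrist pictures show the back flush with the fence, the end against the stop, and the bearing where it was. I did not measure the other bystanders again, but no move went near them.
- **Disagreement:** in the end push the fingers went about 3 mm further than I had predicted before the force showed contact. The side view then showed no gap at the stop, so my estimate of the finger width or stop position was probably off.

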